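Turn the display turntable round and lock it with its drop pin

TASK

Take the red-headed locking pin from its wooden rest, stand it in the hole of the blue bracket so that its foot rests on the turntable, and let go of it. Then turn the turntable clockwise (seen from above), gently and steadily, almost a full turn by pushing its upright posts, until the pin drops through the hole in the disc and locks it with its red head down on the bracket. Do not force the turntable once it is locked, and leave the bowl, the canister and the pepper mill around it where they stand.

Things in the scene. Friction and masses are not known exactly. Their poses are not given: they have to be found in the camera images.
- turntable_base: fixed base of the display turntable: dark steel foot disc of 250 mm diameter, with a blue bracket at its own -y side. Origin: on the table, on the turning axis. z up. The bracket's upright stands 150 to 170 mm from the axis; its arm reaches inward to 104 mm from the axis, 50 mm wide, from z = 60 to z = 76 mm, 14 mm above the disc
- bracket_hole (a point): centre of the round, vertical 17 mm through-hole in the bracket's arm, at the arm's top face (76 mm above the table, 118 mm from the turning axis; arm 16 mm thick)
- turntable (a joint): angle of the turntable's disc, growing clockwise seen from above; 0 is an end stop, where the disc's hole stands 0.22 rad clockwise past the bracket; the hole next comes under the bracket at 6.06 rad; far end stop at 6.34 rad. It stays where it is left (stiff bearing, about 3 N at a post)
- disc_centre (a point): centre of the turntable's disc, on its top face (46 mm above the table). The disc is painted white, 280 mm in diameter, 16 mm thick, with cork in the middle
- disc_hole (a point): centre of the 18 mm through-hole in the brass insert of the disc, at the disc's top face, 118 mm from the axis; it turns with the disc
- post0 (a point): first of three upright steel push posts on the disc, each a free-running roller, 18 mm thick, round-topped, standing up 51 mm from the disc's top, 85 mm from the axis and 120 deg apart (the first is 60 deg anticlockwise of the disc's hole, the second straight across from the hole). This point is on the post's axis, 42 mm above the disc's top (88 mm above the table); it turns with the disc
- post1 (a point): second push post, the same point. Posts pass the end of the bracket's arm by only 10 mm: do not squeeze the fingers past the bracket, but lift them and go on behind another post
- post2 (a point): third push post, the same point
- pin: loose locking pin, 76 mm long, 0.12 kg nominal: steel shank of 14 mm diameter and 50 mm length with a chamfered foot, and a red cylindrical head 25 mm in diameter and 26 mm high. Origin: centre of the foot; z along the pin to the head. It starts upright in the hole of its wooden rest, foot on the table
- pin_shoulder (a point): underside of the pin's red head, on the pin's axis, 50 mm above the foot. 20 mm above the bracket while the pin rides on the disc, on the bracket once it has dropped
- pin_rest: fixed dark wooden block, 56 x 56 x 36 mm, with a vertical 21 mm hole in which the pin stands. Origin: underside centre
- small_bowl: bystander: glass bowl with gold rim, 130 mm wide, 64 mm high; origin underside centre
- canister: bystander: white canister with wooden lid, 87 mm wide, 110 mm high; origin underside centre
- mill: bystander: wooden pepper mill, 56 mm wide, 163 mm high; origin underside centre
Things that resemble listed ones, but are neither listed nor needed, are in the scene too. What is meant by the pin is not yellow, and is the larger of those in its own colour.

How it is judged (in metres and radians):
On the way, in this order (a step that is already met when the one before it is completed fails the run):
1. the pin stands in the bracket's hole with its foot on the disc, let go, before the disc has been turned far (horizontal distance between pin_shoulder and bracket_hole below 0.012 m and z of pin_shoulder in the frame of bracket_hole between 0.01 and 0.03 m and contact force between the fingers and pin below 0.05 N and value of joint turntable below 1.5 rad), for 0.2 s.
2. the disc has been turned clockwise past half a turn with the pin still riding in the bracket (horizontal distance between pin_shoulder and bracket_hole below 0.012 m and z of pin_shoulder in the frame of bracket_hole between 0.01 and 0.03 m and value of joint turntable above 3.5 rad), for 0.1 s.
At the end, for the whole second after the job is handed in: the pin is down through bracket and disc (underside of its head within 6 mm of the bracket's top and of the hole's centre, foot within 10 mm of the disc hole's axis), the disc has come round (joint above 5.9 rad), and pin and disc are at rest (z of pin_shoulder in the frame of bracket_hole between -0.004 and 0.006 m and horizontal distance between pin_shoulder and bracket_hole below 0.006 m and horizontal distance between pin and disc_hole below 0.01 m and value of joint turntable above 5.9 rad and linear speed of pin below 0.02 m/s and velocity of joint turntable below 0.05 rad/s); the robot touches nothing.
It fails at once if the turntable is flung round (faster than 2.5 rad/s) (velocity of joint turntable above 2.5 rad/s).
It fails at once if the turntable or bracket is forced (more than 60 N) (contact force between any of the fingers, the arm and turntable_base above 60 N).
It fails at once if the bowl, canister or pepper mill is displaced by more than 30 mm (distance of any of small_bowl, canister, mill from where it was at the start of the episode above 0.03 m).
It also fails if it takes over 72 s, if anything falls off the work surface, if the arm or the gripper's body presses on something with over 40 N, if the wrist force passes 120 N, or if a joint passes its speed limit or range.

ROBOT

A 7-joint arm with a two-finger parallel gripper is mounted at the origin on the work surface; the furniture and walls round the work are solid. World frame = base frame: x ahead of the robot, y to its left, z up, the work surface at z = 0. Lengths are in m, angles in degrees, forces in N, time in s.
With the tool pointing down it reaches from about 0.4 to 0.9 m from the base axis. Payload 5.5 kg.
Tool frame: the origin (TCP) lies midway between the tips of the shut fingers; the grasp point (between the pads) lies 19 mm behind it; z points along the fingers, y is the direction in which the jaws open and shut (so a half turn about z gives the same grasp; the last joint's range is limited). The gripper opens to 85 mm and grips with 20 to 120 N. Pads are 22 mm wide; open, the fingers measure 114 mm over their backs; the gripper's body (76 mm by 85 mm) begins 54 mm behind the grasp point. The pads swing forward as they close: fully open they stand 13 mm farther back than shut.
Start: joints at [84.924, 28.699, -24.465, 88.831, 12.651, 65.22, -12.049], TCP at [0.224, -0.61, 0.231] pointing down, gripper open.
Joint ranges: [-164.97, 164.97], [-17.58, 116.51], [-87.97, 89.64], [11.32, 138.91], [-80.73, 260.73], [10.89, 115.49], [-147.41, 147.41]. Speed limits (degrees/s): [147.25, 147.25, 180, 180, 180, 180, 180].

INTERFACE

Orientations are given as a 3x3 rotation matrix whose columns are the frame's x, y, z axes.
In Python, from workcell import sense, read_camera, calibration, hand_in, look_for, cut_out gives the robot as it stands.
- The arm moves only by the tool arm_command, never from a script. Its argument "targets" is a list of rows, each a list of 5 numbers: the shift along the world's x, y, z in m, then the turn about the world's z in degrees, then the closure, from 0 (fully open) to 1 (shut). In form: [[tx, ty, tz, turn, fingers], ...]. A call has 1 to 10 rows; each row is the pose to reach, as a shift and turn from the pose commanded when the call began; what a row does not reach only later rows make up. A row lasts 1/12 s, in which the tool goes at most 41.7 mm and 7.16 degrees, less where a joint would pass 70% of its speed; a pose out of reach is approached as far as the arm can. A call with a gripper value outside its range is refused whole. The fingers move at their own pace and stop on an object; "force" is the grip in N (left out, the last holds). Time passes only in rows, so rows that repeat a pose let the fingers close. It gives the time, the measured TCP pose, the force and the opening at its end, in the units of the state.
- sense(): the state, without advancing time (a new reading comes with each control period).
- read_camera(name): name is "scene" or "top"; returns the picture (480x640x3 uint8, red, green, blue); there is no depth.
- calibration(name): a dict with "vertical_fov" (degrees; the focal length in pixels is half the picture's height over the tangent of half this angle, whatever the lens; pixels are square), "cx", "cy" (the principal point, pixels), "k1" (the pictures are not rectified: a ray, as slopes to the right and down, at radius r is drawn at 1 + k1 r^2 times it, then the intrinsics apply), "position" and "rotation" of the camera in the world. Camera axes: x right, y down, z forward; pixel columns grow to the right and rows downward; lengths in m; the calibration is good to about 2 mm. A picture is of the moment at which its call begins. calibration takes no time and is no camera call.
- hand_in(): hands the job in, once; it reports no verdict.
Trained networks look in the newest picture that a camera, given by its name, has taken for a name from the list of things; names that differ only in an ending like _2 or _b are one class to them, and where a whole thing is asked for, a point or a joint stands for the part that bears it (a point fixed in the world has none). Each returns a list of dicts, best first, with "p" (0 to 1); they miss things now and then, are a little off and sometimes report something else, mostly with a low value. They report only what shows in the picture. A call takes as long as a camera call. They do not tell look-alikes from the thing itself.
- look_for(camera, target): "location" ([column, row] in pixels, amid what is visible of it).
- cut_out(camera, target): "mask" (480x640 bool, what is visible of it) and "location" ([column, row] in pixels, amid what is visible of it).
The state is a dict: "t": time; "joint_positions": joint angles; "dq": joint speeds; "tau": joint torques, N m; "ee_pos": TCP position; "orientation": TCP orientation; "contact_force": force on the tool from outside, world axes, zero at the start; "wrist_torque": the same for the moment, N m; "finger_gap": finger opening in m.
Only numpy, scipy, OpenCV 4.12 (cv2) and the standard library are available. Lean on these libraries where they do the work, as an engineer would, in place of code of your own. Each camera call takes 0.05 s, during which the arm holds its last target. There are 200 camera calls.

## Working session

There is one attempt and no reset: what is moved stays moved. The work goes in short steps, Python scripts to look and compute and a tool call to move; the robot and the scene stay as the last step left them, time stands still between calls to the robot, and variables do not carry over. Pictures are saved under pics/ and viewed, about 8 in all and at most 12, crops included, and the job is handed in when it is done.

Besides the shell and the picture viewer there is one more tool, called after ">>>" as a command line: name --pt "numbers of a row" for each row, then --argument value for the rest. arm_command: Moves the arm, as the interface text tells. Its arguments: {"type":"object","properties":{"targets":{"type":"array"},"force":{"type":"number"}},"required":["targets"]}

```bash
mkdir -p pics
cat > h.py <<'E'
import numpy as np, cv2
from workcell import *
def K(c):
    f=240/np.tan(np.radians(c["vertical_fov"])/2); return f
def ray(cam,px):
    c=calibration(cam);f=K(c)
    d=np.array([[(px[0]-c["cx"])/f,(px[1]-c["cy"])/f]])[0]
    u=d.copy()
    for _ in range(20): u=d/(1+c["k1"]*(u@u))
    R=np.array(c["rotation"]); v=R@np.array([u[0],u[1],1.])
    return np.array(c["position"]),v
def atz(cam,px,z):
    p,v=ray(cam,px); return p+v*(z-p[2])/v[2]
def proj(cam,P):
    c=calibration(cam);f=K(c)
    q=np.array(c["rotation"]).T@(np.array(P)-np.array(c["position"]));u=q[:2]/q[2];u=u*(1+c["k1"]*(u@u))
    return np.array([c["cx"]+f*u[0],c["cy"]+f*u[1]])
def tri(a,b):
    (p,v),(q,w)=ray("scene",a),ray("top",b)
    s=np.linalg.lstsq(np.stack([v,-w],1),q-p,rcond=None)[0]
    A,B=p+v*s[0],q+w*s[1]; return (A+B)/2,np.linalg.norm(A-B)
def save(cam,n,img=None):
    img=read_camera(cam) if img is None else img
    cv2.imwrite("pics/"+n,img[:,:,::-1]); return img
E
python3 - <<'E'
from h import *
np.set_printoptions(precision=3,suppress=True)
for c in("scene","top"):
    print(c,calibration(c)); save(c,c+"0.png")
    for t in "pin pin_rest turntable_base turntable disc_hole bracket_hole disc_centre post0 small_bowl canister mill".split():
        try: print(t,[(round(d["p"],2),np.round(d["location"],1).tolist()) for d in look_for(c,t)][:5])
        except Exception as e: print(t,e)
print(sense())
E
```

```text
scene {'vertical_fov': 56.635796210806426, 'cx': 316.85222817536254, 'cy': 242.61305472950812, 'k1': 0.020548329552258486, 'position': array([0.111, 0.462, 0.855]), 'rotation': array([[-0.757, -0.52 ,  0.396],
       [-0.654,  0.586, -0.479],
       [ 0.017, -0.622, -0.783]])}
pin [(0.64, [187.2, 318.6]), (0.59, [134.4, 324.9]), (0.43, [153.6, 351.7]), (0.36, [285.8, 263.2])]
pin_rest [(0.62, [195.1, 328.2])]
turntable_base [(0.65, [289.5, 255.3])]
turntable [(0.56, [285.7, 259.1])]
disc_hole [(0.77, [287.0, 256.9])]
bracket_hole [(0.88, [290.1, 257.8])]
disc_centre [(0.77, [284.9, 255.4])]
post0 [(0.86, [285.2, 256.8]), (0.36, [185.9, 320.3]), (0.23, [288.9, 256.8])]
small_bowl [(0.59, [422.3, 224.1])]
canister [(0.91, [161.6, 279.6])]
mill [(0.91, [462.8, 184.4])]
top {'vertical_fov': 54.357718667641706, 'cx': 313.11701814672847, 'cy': 242.52732514957722, 'k1': -0.11897932196492568, 'position': array([ 0.329, -0.001,  1.236]), 'rotation': array([[-0.001, -0.988,  0.156],
       [-1.   , -0.001, -0.012],
       [ 0.011, -0.156, -0.988]])}
pin [(0.57, [166.1, 219.0]), (0.51, [166.7, 
[... 227 characters left out ...]
]
post0 [(0.91, [290.2, 230.4])]
small_bowl [(0.66, [404.6, 301.9])]
canister [(0.62, [209.6, 174.7]), (0.39, [294.7, 227.5])]
mill [(0.5, [200.5, 227.6])]
{'t': 1.2, 'joint_positions': array([ 84.923,  28.7  , -24.465,  88.831,  12.651,  65.219, -12.049]), 'dq': array([ 0.037,  0.055,  0.07 , -0.037, -0.076,  0.142,  0.063]), 'tau': array([  0.   , -56.94 ,  -5.811, -28.134,   0.013,   0.002,  -0.   ]), 'ee_pos': array([ 0.224, -0.61 ,  0.231]), 'orientation': array([[ 0.939,  0.345,  0.   ],
       [ 0.345, -0.939, -0.   ],
       [ 0.   ,  0.   , -1.   ]]), 'contact_force': array([-0.79 ,  0.163,  0.238]), 'wrist_torque': array([ 0.041,  0.019, -0.006]), 'finger_gap': 0.08538309269368384}
```

View pics/scene0.png

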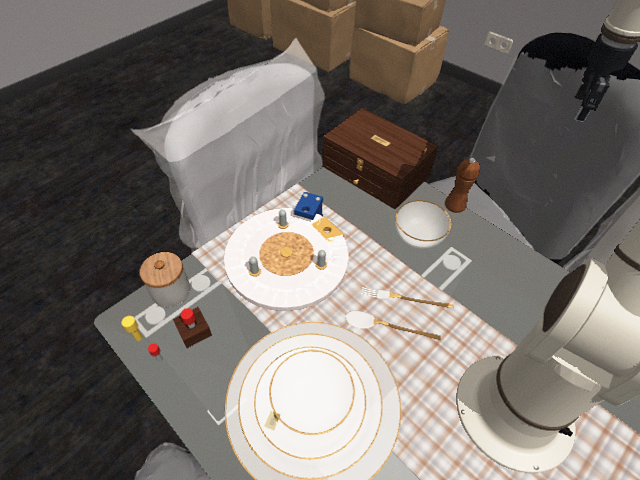

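View pics/top0.png

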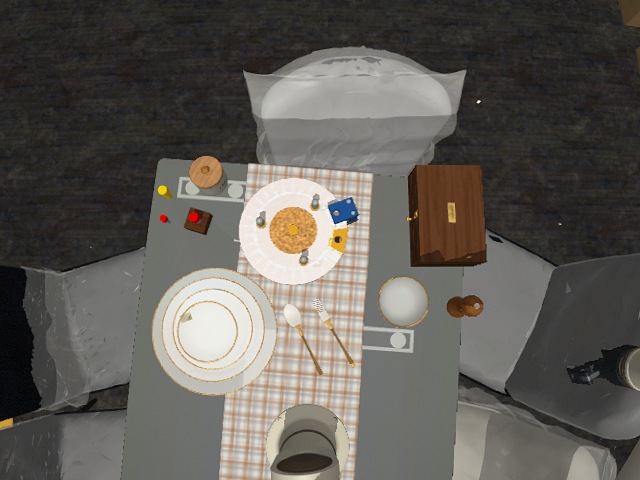

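The scene view has the disc at about (287,253), the bracket at (308,205), the disc's brass insert at (327,228) and the pin in its rest at (187,318). The top view has them at (293,230), (343,210), (338,240) and (194,216). The yellow pin and the small red pin beside the rest are the look-alikes. I'll zoom in on both.

Run:
```python
from h import *
s=cv2.imread("pics/scene0.png");t=cv2.imread("pics/top0.png")
def cr(i,x,y,w,h,k): return cv2.resize(i[y:y+h,x:x+w],None,fx=k,fy=k,interpolation=cv2.INTER_CUBIC)
a=np.hstack([cr(s,220,185,133,125,3),cr(t,235,170,133,125,3)])
b=np.hstack([cr(s,165,295,66,50,6),cr(t,170,195,66,50,6)])
b=b[:225,:798];b=np.pad(b,((0,225-b.shape[0]),(0,798-b.shape[1]),(0,0)));cv2.imwrite("pics/c1.png",np.vstack([a,b]))
np.set_printoptions(precision=4,suppress=True)
for c,i in(("scene",s),("top",t)):
    h=cv2.cvtColor(i,cv2.COLOR_BGR2HSV)
    m=((h[...,0]<6)|(h[...,0]>174))&(h[...,1]>180)&(h[...,2]>110)
    n,_,st,ce=cv2.connectedComponentsWithStats(m.astype(np.uint8))
    print(c,[(st[k,4],ce[k],st[k,:4]) for k in range(1,n) if st[k,4]>15])
    m=(abs(h[...,0].astype(int)-112)<12)&(h[...,1]>150)
    n,_,st,ce=cv2.connectedComponentsWithStats(m.astype(np.uint8))
    print(c,'blue',[(st[k,4],ce[k],st[k,:4]) for k in range(1,n) if st[k,4]>50])
```

```text
scene [(np.int32(174), array([187.4598, 316.1207]), array([180, 309,  15,  16], dtype=int32)), (np.int32(100), array([153.53, 349.3 ]), array([148, 344,  12,  12], dtype=int32))]
scene blue [(np.int32(485), array([308.7546, 206.2186]), array([295, 193,  28,  27], dtype=int32))]
top [(np.int32(90), array([193.4556, 217.0333]), array([189, 212,  10,  11], dtype=int32)), (np.int32(41), array([163.    , 218.0244]), array([160, 215,   7,   7], dtype=int32))]
top blue [(np.int32(445), array([343.3865, 210.8404]), array([328, 198,  31,  26], dtype=int32))]
```

View pics/c1.png

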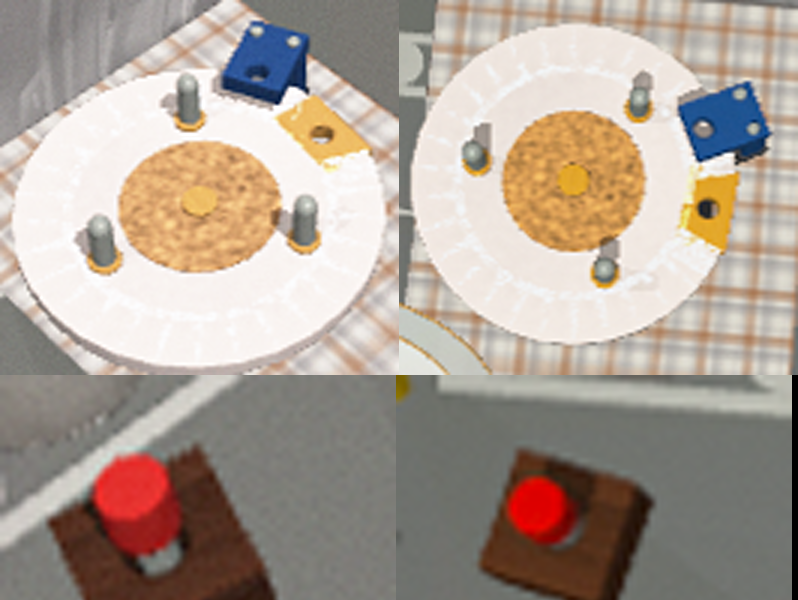

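Run:
```python
from h import *
np.set_printoptions(precision=4,suppress=True)
pts=dict(bh=((306,209.3),(336,212.7),.076),dc=((286.7,252),(293,230),.046),dh=((327.3,229.3),(338,239.7),.046),ph=((186.7,313),(193.7,217.3),.076),
 pA=((282.3,211),(314.8,200),.09),pB=((253.3,258.5),(260,221),.09),pC=((321.5,252),(303.5,258.5),.09))
A={}
for k,(a,b,z) in pts.items():
    P,e=tri(a,b);A[k]=(atz("scene",a,z)+atz("top",b,z))/2
    print(k,P,e,"atz",atz("scene",a,z),atz("top",b,z))
c=A["dc"]
for k in A:
    d=A[k]-c; print(k,np.hypot(d[0],d[1]),np.degrees(np.arctan2(d[1],d[0])))
print("disc ctr net", atz("scene",(284.9,255.4),.046))
for n,a,b in(("bowl",(422.3,224),(404,301)),("can",(161.6,268),(206,170)),("mill",(462,185),(460,306))): print(n,tri(a,b))
```

```text
bh [ 0.589  -0.0726  0.0778] 0.0006762035067859314 atz [ 0.5898 -0.0739  0.076 ] [ 0.5897 -0.0725  0.076 ]
dc [0.5491 0.0372 0.0537] 7.429429766141864e-05 atz [0.5533 0.0331 0.046 ] [0.5505 0.0374 0.046 ]
dh [ 0.5253 -0.0783  0.0492] 0.0015588044290440395 atz [ 0.5276 -0.0801  0.046 ] [ 0.5251 -0.0789  0.046 ]
ph [0.5777 0.2896 0.0796] 0.0016146186707817656 atz [0.5806 0.2892 0.076 ] [0.5778 0.2899 0.076 ]
pA [ 0.6163 -0.0193  0.0959] 0.0034043632536425255 atz [ 0.6186 -0.0238  0.09  ] [ 0.6193 -0.0185  0.09  ]
pB [0.5648 0.1188 0.0972] 0.002640653277179192 atz [0.5704 0.1161 0.09  ] [0.5652 0.1187 0.09  ]
pC [0.4704 0.0098 0.0954] 0.0005738161164351107 atz [0.4732 0.0067 0.09  ] [0.4708 0.0097 0.09  ]
bh 0.11492290560391044 -70.76355493579356
dc 0.0 0.0
dh 0.11757550107210916 -102.53478436026624
ph 0.2557429572002349 83.86690312621575
pA 0.08760471767909263 -40.070651183849584
pB 0.08364381666852384 79.06817892515888
pC 0.08437705844672422 -161.29581166619403
disc ctr net [0.5497 0.0429 0.046 ]
bowl (array([ 0.3673, -0.2461,  0.0448]), np.float64(0.0008505532318023384))
can (array([0.6979, 0.2593, 0.0881]), np.float64(0.0035330384941912097))
mill (array([ 0.3503, -0.3775,  0.091 ]), np.float64(0.0034977016847239956))
```

Position estimates:
- Turntable axis: (0.549, 0.037).
- Bracket hole: (0.589, -0.073).
- Pin: (0.578, 0.2895).
- Joint: about 0.33 rad.

The triangulated heights agree with the text. I'll move to above the pin.

>>> arm_command --pt "0.025 0.03 0 -7 0.2" --pt "0.05 0.06 0 -14 0.4" --pt "0.075 0.09 0 -21 0.45" --pt "0.1 0.12 0 -28 0.45" --pt "0.125 0.15 0 -35 0.45" --pt "0.15 0.18 0 -42 0.45" --pt "0.175 0.21 0 -49 0.45" --pt "0.2 0.24 0 -56 0.45" --pt "0.225 0.27 0 -63 0.45" --pt "0.25 0.3 0 -70 0.45" --force 60

```text
t: 2.03
ee_pos: [0.473, -0.3113, 0.2316]
orientation: [[0.655, -0.756, 0.0], [-0.756, -0.655, -0.001], [0.001, 0.0, -1.0]]
contact_force: [1.6, -0.7, -0.0]
finger_gap: 0.0471
```

>>> arm_command --pt "0.007 0.04 0 0 0.45" --pt "0.014 0.08 0 0 0.45" --pt "0.021 0.12 0 0 0.45" --pt "0.028 0.16 0 0 0.45" --pt "0.035 0.2 0 0 0.45" --pt "0.042 0.24 0 0 0.45" --pt "0.049 0.28 0 0 0.45" --pt "0.056 0.32 0 0 0.45" --pt "0.063 0.36 0 0 0.45" --pt "0.07 0.4 0 0 0.45"

```text
t: 2.87
ee_pos: [0.533, 0.0366, 0.2295]
orientation: [[0.66, -0.751, -0.004], [-0.751, -0.66, 0.001], [-0.003, 0.002, -1.0]]
contact_force: [-0.3, 0.1, -0.8]
finger_gap: 0.0468
```

>>> arm_command --pt "0.007 0.04 0 0 0.45" --pt "0.014 0.08 -0.02 0 0.45" --pt "0.021 0.12 -0.04 0 0.45" --pt "0.028 0.16 -0.06 0 0.45" --pt "0.034 0.1995 -0.09 0 0.45" --pt "0.034 0.1995 -0.11 0 0.45" --pt "0.034 0.1995 -0.11 0 0.45"

```text
t: 3.45
ee_pos: [0.5668, 0.2384, 0.1186]
orientation: [[0.662, -0.749, -0.003], [-0.749, -0.662, 0.001], [-0.002, 0.001, -1.0]]
contact_force: [0.1, -0.3, 0.0]
finger_gap: 0.047
```

Run:
```python
from h import *
s=save("scene","s2.png");t=save("top","t2.png")
S=sense();print(S["ee_pos"],proj("scene",S["ee_pos"]),proj("top",S["ee_pos"]))
def cr(i,x,y,w,h,k): return cv2.resize(i[y:y+h,x:x+w],None,fx=k,fy=k,interpolation=cv2.INTER_CUBIC)
cv2.imwrite("pics/c2.png",np.hstack([cr(s,130,230,130,130,3),cr(t,140,160,130,130,3)])[:,:,::-1])
```

```text
[0.56237597 0.24133279 0.11357649] [208.33229737 292.4380735 ] [209.31880662 220.21462195]
```

View pics/c2.png

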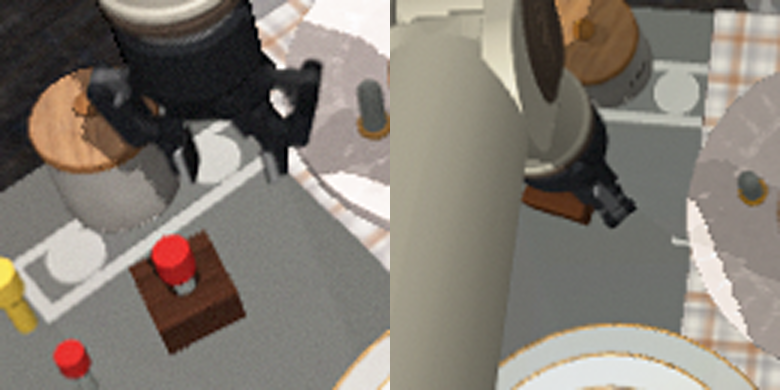

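The gripper is short of the pin, which is unobstructed at scene (187,316). I'll hold one row and check the joints.

>>> arm_command --pt "0 0 0 0 0.45" --pt "0 0 0 0 0.45"

```text
t: 3.72
ee_pos: [0.5673, 0.2335, 0.1197]
orientation: [[0.659, -0.752, -0.004], [-0.752, -0.659, -0.001], [-0.002, 0.003, -1.0]]
contact_force: [-0.3, -0.6, 0.4]
finger_gap: 0.0471
```

```bash
python3 -c "
from h import *
S=sense();print(S['joint_positions'].round(1),S['ee_pos'])"
```

```text
[ -47.3   33.4   30.4  100.8  -20.8   51.7 -146.6] [0.56725739 0.2334636  0.11966979]
```

J7 is at its limit, so I'll turn the tool back before going on.

>>> arm_command --pt "0 0 0 7 0.45" --pt "0 0 0 14 0.45" --pt "0 0.01 0 21 0.45" --pt "0.005 0.03 0 28 0.45" --pt "0.01 0.05 0 35 0.45" --pt "0.011 0.056 0 40 0.45" --pt "0.011 0.056 0 40 0.45" --pt "0.011 0.056 0 40 0.45"

```text
t: 4.38
ee_pos: [0.5792, 0.2886, 0.1211]
orientation: [[0.988, -0.157, -0.001], [-0.157, -0.988, -0.002], [-0.001, 0.002, -1.0]]
contact_force: [-0.8, 0.6, 0.3]
finger_gap: 0.0469
```

```bash
python3 -c "
from h import *
S=sense();print(S['joint_positions'].round(1),S['ee_pos'])"
```

```text
[ -43.4   34.4   20.3   95.5  -14.2   52.7 -116.8] [0.57916671 0.28858342 0.12107397]
```

>>> arm_command --pt "-0.001 0.001 -0.02 0 0.45" --pt "-0.001 0.001 -0.04 0 0.45" --pt "-0.001 0.001 -0.06 0 0.45" --pt "-0.001 0.001 -0.073 0 0.45" --pt "-0.001 0.001 -0.073 0 0.45" --pt "-0.001 0.001 -0.073 0 0.8" --pt "-0.001 0.001 -0.073 0 0.9" --pt "-0.001 0.001 -0.073 0 0.9" --pt "-0.001 0.001 -0.073 0 0.9" --force 60

```text
t: 5.13
ee_pos: [0.5779, 0.2916, 0.0479]
orientation: [[0.988, -0.152, -0.001], [-0.152, -0.988, -0.002], [-0.001, 0.002, -1.0]]
contact_force: [0.2, -0.7, 2.3]
finger_gap: 0.0233
```

>>> arm_command --pt "0 0 0.03 0 0.9" --pt "0 0 0.07 0 0.9" --pt "0 -0.01 0.11 0 0.9" --pt "0 -0.04 0.14 -5 0.9" --pt "0.003 -0.08 0.15 -10 0.9" --pt "0.005 -0.12 0.15 -15 0.9" --pt "0.007 -0.16 0.15 -20 0.9" --pt "0.008 -0.2 0.15 -25 0.9" --pt "0.009 -0.24 0.15 -30 0.9" --pt "0.01 -0.28 0.15 -35 0.9"

```text
t: 5.97
ee_pos: [0.5868, 0.0097, 0.1974]
orientation: [[0.72, -0.694, -0.003], [-0.694, -0.72, 0.001], [-0.002, 0.001, -1.0]]
contact_force: [0.2, -0.4, -1.8]
finger_gap: 0.0226
```

>>> arm_command --pt "0 -0.03 0 -4 0.9" --pt "0.001 -0.06 0 -8 0.9" --pt "0.001 -0.085 -0.02 -10 0.9" --pt "0.001 -0.085 -0.04 -10 0.9" --pt "0.001 -0.085 -0.05 -10 0.9" --pt "0.001 -0.085 -0.05 -10 0.9" --pt "0.001 -0.085 -0.05 -10 0.9"

```text
t: 6.55
ee_pos: [0.5878, -0.072, 0.1463]
orientation: [[0.593, -0.805, -0.005], [-0.805, -0.593, 0.001], [-0.004, 0.003, -1.0]]
contact_force: [0.0, 0.3, -1.8]
finger_gap: 0.0233
```

Run:
```python
from h import *
s=save("scene","s3.png");t=save("top","t3.png")
S=sense();print(S["ee_pos"],S["joint_positions"].round(1),S["finger_gap"]);p=S["ee_pos"]
for z in(-.048,.002,.028): print(z,proj("scene",p+[0,0,z]),proj("top",p+[0,0,z]))
def cr(i,x,y,w,h,k): return cv2.resize(i[y:y+h,x:x+w],None,fx=k,fy=k,interpolation=cv2.INTER_CUBIC)
cv2.imwrite("pics/c3.png",np.hstack([cr(s,270,150,80,100,5),cr(t,300,150,80,100,5)])[:,:,::-1])
```

```text
[ 0.58885568 -0.07224864  0.14742423] [ -21.8   30.2   34.9  103.   -21.    53.6 -121.5] 0.022957149272762933
-0.048 [305.80273044 203.05160738] [336.46543079 210.9756513 ]
0.002 [305.75044166 187.61103263] [337.73597558 206.30789073]
0.028 [305.7213538  179.08950804] [338.44170229 203.71457006]
```

View pics/c3.png

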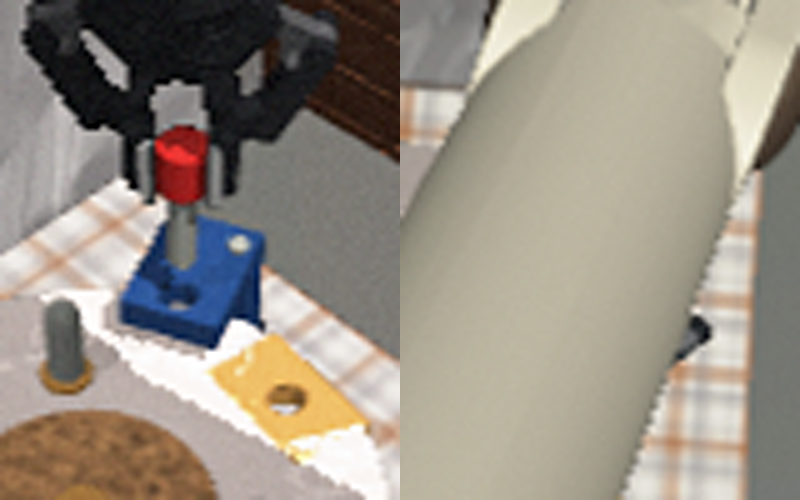

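The pin hangs upright with its foot at about (306,203), directly over the bracket hole at about (306,208.5). I'll refine the hole's centre from the stored pictures.

Run:
```python
from h import *
for f,c,(x,y,w,h) in(("scene0.png","scene",(298,200,17,18)),("s3.png","scene",(299,203,16,12)),("top0.png","top",(329,206,14,14))):
    i=cv2.imread("pics/"+f)[y:y+h,x:x+w].astype(int)
    d=np.where(i[...,0]-i[...,2]>55,0,1)
    n,l,st,ce=cv2.connectedComponentsWithStats(d.astype(np.uint8),connectivity=4)
    print(f);print("\n".join("".join(".#"[v] for v in r) for r in d))
    for k in range(1,n):
        if st[k,4]>8: print(st[k,4],ce[k]+[x,y],atz(c,ce[k]+[x,y],.076))
```

```text
scene0.png
##...............
#................
.................
.................
.................
.................
.................
.................
.........#.......
.........##......
......#####......
......####.......
#................
.#...............
.#...###.........
##...#...#..#....
####........###.#
#######.....#...#
12 [306.16666667 210.        ] [ 0.58801641 -0.07251991  0.076     ]
15 [300. 216.] [ 0.5861318  -0.04870051  0.076     ]
s3.png
......###.......
................
................
....#...........
...##...........
........#.......
........##......
.....#####......
.....####.......
................
................
.....#..........
12 [306.16666667 210.        ] [ 0.58801641 -0.07251991  0.076     ]
top0.png
..............
..............
..............
..............
#.....###.....
#...######....
##..#######...
##..#######...
##...######...
###...####....
###...........
###...........
####..........
####..........
25 [329.96 215.64] [ 0.58204452 -0.05707533  0.076     ]
33 [336.06060606 212.57575758] [ 0.59003746 -0.07265286  0.076     ]
```

>>> arm_command --pt "0.001 -0.001 -0.01 0 0.9" --pt "0.001 -0.001 -0.018 0 0.9" --pt "0.001 -0.001 -0.018 0 0.9"

```text
t: 6.9
ee_pos: [0.5879, -0.0738, 0.1268]
orientation: [[0.592, -0.806, -0.006], [-0.806, -0.592, 0.001], [-0.004, 0.005, -1.0]]
contact_force: [-0.9, -0.2, -1.7]
finger_gap: 0.0229
```

Run:
```python
from h import *
P=[]
for k in range(6):
    i=read_camera("scene");P.append(sense()["ee_pos"])
print(np.mean(P,0),np.std(P,0),sense()["contact_force"])
save("scene","s4.png",i)
c=i[175:225,275:335];cv2.imwrite("pics/c4.png",cv2.resize(c,None,fx=10,fy=10,interpolation=cv2.INTER_CUBIC)[:,:,::-1])
```

```text
[ 0.58872485 -0.07454658  0.12817907] [0.00039291 0.00023952 0.00048995] [ 0.1001583   0.02171155 -1.4009317 ]
```

View pics/c4.png

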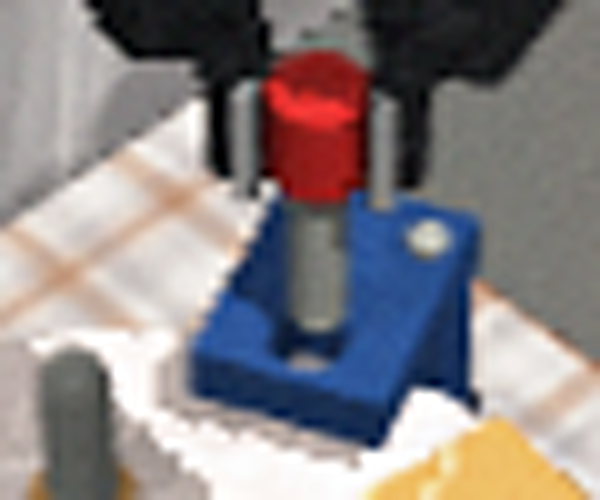

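The foot at (306.8,206.6) sits slightly beyond and to the right of the hole's centre at (306.2,209.2). I'll correct by (-0.7, +2.2) mm and feel down.

>>> arm_command --pt "-0.0007 0.0022 0 0 0.9" --pt "-0.0007 0.0022 -0.003 0 0.9" --pt "-0.0007 0.0022 -0.006 0 0.9" --pt "-0.0007 0.0022 -0.008 0 0.9"

```text
t: 7.53
ee_pos: [0.588, -0.0723, 0.12]
orientation: [[0.592, -0.806, -0.004], [-0.806, -0.592, 0.0], [-0.003, 0.003, -1.0]]
contact_force: [0.3, -0.4, -0.4]
finger_gap: 0.0231
```

>>> arm_command --pt "0 0 -0.003 0 0.9" --pt "0 0 -0.005 0 0.9" --pt "0 0 -0.005 0 0.9"

```text
t: 7.78
ee_pos: [0.5883, -0.0723, 0.115]
orientation: [[0.591, -0.806, -0.004], [-0.806, -0.591, 0.0], [-0.003, 0.003, -1.0]]
contact_force: [1.8, -0.7, -1.1]
finger_gap: 0.0232
```

>>> arm_command --pt "0 0 -0.004 0 0.9" --pt "0 0 -0.008 0 0.9" --pt "0 0 -0.012 0 0.9" --pt "0 0 -0.016 0 0.9" --pt "0 0 -0.016 0 0.9"

```text
t: 8.2
ee_pos: [0.5883, -0.0722, 0.0986]
orientation: [[0.592, -0.806, -0.004], [-0.806, -0.592, 0.0], [-0.003, 0.003, -1.0]]
contact_force: [1.9, 0.1, -2.7]
finger_gap: 0.023
```

Run:
```python
from h import *
i=save("scene","s5.png");print(sense()["contact_force"],sense()["ee_pos"])
c=i[150:240,270:340];cv2.imwrite("pics/c5.png",cv2.resize(c,None,fx=6,fy=6,interpolation=cv2.INTER_CUBIC)[:,:,::-1])
```

```text
[ 2.47496959  0.33948218 -2.64157674] [ 0.58834212 -0.07225615  0.0989073 ]
```

View pics/c5.png

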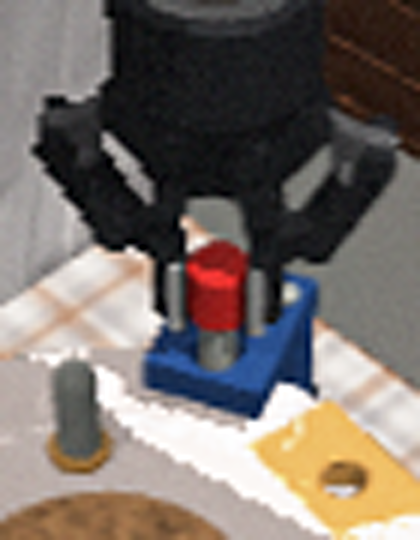

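The pin is in the hole: the shank now enters the bracket and the force is low. I'll lower it 3 mm, release and lift.

>>> arm_command --pt "0 0 -0.002 0 0.9" --pt "0 0 -0.003 0 0.9" --pt "0 0 -0.003 0 0.9" --pt "0 0 -0.003 0 0.55" --pt "0 0 -0.003 0 0.55" --pt "0 0 -0.003 0 0.5" --pt "0 0 0.02 0 0.5" --pt "0 0 0.06 0 0.5" --pt "0 0 0.06 0 0.5"

```text
t: 9.0
ee_pos: [0.5919, -0.0741, 0.1657]
orientation: [[0.59, -0.807, 0.005], [-0.807, -0.59, -0.0], [0.003, -0.004, -1.0]]
contact_force: [1.2, -1.2, 0.6]
finger_gap: 0.0427
```

Run:
```python
from h import *
i=save("scene","s6.png");s=sense();print(s["contact_force"],s["ee_pos"],s["joint_positions"].round(1))
h=cv2.cvtColor(i[:,:,::-1].copy(),cv2.COLOR_BGR2HSV)
m=((h[...,0]<6)|(h[...,0]>174))&(h[...,1]>180)&(h[...,2]>110)
n,_,st,ce=cv2.connectedComponentsWithStats(m.astype(np.uint8))
print([(st[k],ce[k]) for k in range(1,n) if st[k,4]>30])
print(proj("scene",(.5895,-.073,.122)),proj("scene",(.5895,-.073,.096)))
c=i[150:270,220:345];cv2.imwrite("pics/c6.png",cv2.resize(c,None,fx=5,fy=5,interpolation=cv2.INTER_CUBIC)[:,:,::-1])
```

```text
[-0.3911863  -0.17308461 -0.2695879 ] [ 0.59100289 -0.07347678  0.163404  ] [ -22.4   29.1   35.6  102.3  -20.3   54.9 -122.2]
[(array([301, 192,  10,  14, 117], dtype=int32), array([305.46153846, 198.60683761])), (array([148, 344,  12,  12,  98], dtype=int32), array([153.42857143, 349.29591837]))]
[305.78791216 195.91687386] [305.81420002 203.75687883]
```

View pics/c6.png

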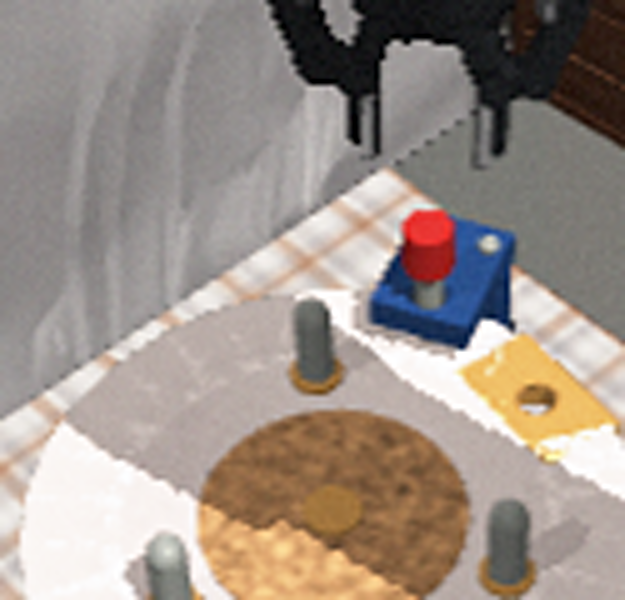

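The pin stands upright in the bracket, head at (305.5,198.6), and the fingers are clear. Next I shut the fingers and go behind post2, which is at angle 198° about the axis. From there one push can cover about 250°.

>>> arm_command --pt "-0.01 0.005 0.005 0 1" --pt "-0.03 0.015 0.005 6 1" --pt "-0.06 0.03 0.005 12 1" --pt "-0.09 0.045 0.005 18 1" --pt "-0.102 0.0505 -0.01 24 1" --pt "-0.102 0.0505 -0.04 30 1" --pt "-0.102 0.0505 -0.07 30 1" --pt "-0.102 0.0505 -0.093 30 1" --pt "-0.102 0.0505 -0.093 30 1"

```text
t: 9.8
ee_pos: [0.4808, -0.0214, 0.0622]
orientation: [[0.915, -0.402, -0.013], [-0.402, -0.916, -0.002], [-0.011, 0.007, -1.0]]
contact_force: [-0.9, 0.5, -0.7]
finger_gap: 0.0001
```

```bash
cat > arc.py <<'E'
import sys
from h import *
s=sense();p=s["ee_pos"];c=np.array([.549,.037])
d=p[:2]-c;print("t",s["t"],p,"r",np.hypot(*d),"ang",np.degrees(np.arctan2(d[1],d[0]))%360,"F",s["contact_force"],"j",s["joint_positions"].round(0))
if len(sys.argv)>1:
    a0,st,k=map(float,sys.argv[1:4])
    for b in range(int(k)):
        r=a0-st*10*b; P=lambda a:.085*np.array([np.cos(np.radians(a)),np.sin(np.radians(a))])
        base=P(r); print(r,"->",r-10*st,[[*np.round(P(r-st*i)-base,4).tolist(),0,0,1] for i in range(1,11)])
E
python3 arc.py 225 4 6
```

```text
t 9.8 [ 0.48084183 -0.02138983  0.06220524] r 0.08974913964595085 ang 220.58604768399297 F [-0.92890385  0.47067925 -0.74333018] j [-22.  27.  26. 120. -19.  37. -97.]
225.0 -> 185.0 [[-0.004, 0.0043, 0, 0, 1], [-0.0078, 0.0089, 0, 0, 1], [-0.0112, 0.0138, 0, 0, 1], [-0.0142, 0.0189, 0, 0, 1], [-0.0169, 0.0242, 0, 0, 1], [-0.0193, 0.0296, 0, 0, 1], [-0.0212, 0.0353, 0, 0, 1], [-0.0227, 0.041, 0, 0, 1], [-0.0238, 0.0468, 0, 0, 1], [-0.0246, 0.0527, 0, 0, 1]]
185.0 -> 145.0 [[-0.0003, 0.0059, 0, 0, 1], [-0.0002, 0.0119, 0, 0, 1], [0.0003, 0.0178, 0, 0, 1], [0.0012, 0.0236, 0, 0, 1], [0.0026, 0.0294, 0, 0, 1], [0.0043, 0.0351, 0, 0, 1], [0.0064, 0.0406, 0, 0, 1], [0.0089, 0.046, 0, 0, 1], [0.0118, 0.0512, 0, 0, 1], [0.015, 0.0562, 0, 0, 1]]
145.0 -> 105.0 [[0.0036, 0.0047, 0, 0, 1], [0.0075, 0.0092, 0, 0, 1], [0.0117, 0.0134, 0, 0, 1], [0.0161, 0.0173, 0, 0, 1], [0.0209, 0.0209, 0, 0, 1], [0.0258, 0.0241, 0, 0, 1], [0.031, 0.027, 0, 0, 1], [0.0364, 0.0295, 0, 0, 1], [0.042, 0.0316, 0, 0, 1], [0.0476, 0.0333, 0, 0, 1]]
105.0 -> 65.0 [[0.0058, 0.0013, 0, 0, 1], [0.0116, 0.0023, 0, 0, 1], [0.0176, 0.0028, 0, 0, 1], [0.0235, 0.0029, 0, 0, 1], [0.0294, 0.0026, 0, 0, 1], [0.0353, 0.0018, 0, 0, 1], [0.0411, 0.0007, 0, 0, 1], [0.0469, -0.0008, 0, 0, 1], [0.0525, -0.0027, 0, 0, 1], [0.0579, -0.0051, 0, 0, 1]]
65.0 -> 25.0 [[0.0053, -0.0027, 0, 0, 1], [0.0104, -0.0057, 0, 0, 1], [0.0152, -0.0092, 0, 0, 1], [0.0198, -0.0129, 0, 0, 1], [0.0242, -0.0169, 0, 0, 1], [0.0282, -0.0213, 0, 0, 1], [0.032, -0.0259, 0, 0, 1], [0.0354, -0.0307, 0, 0, 1], [0.0384, -0.0358, 0, 0, 1], [0.0411, -0.0411, 0, 0, 1]]
25.0 -> -15.0 [[0.0023, -0.0055, 0, 0, 1], [0.0042, -0.0111, 0, 0, 1], [0.0058, -0.0168, 0, 0, 1], [0.0069, -0.0226, 0, 0, 1], [0.0076, -0.0285, 0, 0, 1], [0.008, -0.0344, 0, 0, 1], [0.0078, -0.0404, 0, 0, 1], [0.0073, -0.0463, 0, 0, 1], [0.0064, -0.0521, 0, 0, 1], [0.0051, -0.0579, 0, 0, 1]]
```

>>> arm_command --pt "0 0 0 0 1" --pt "0 0 0 0 1"

```text
t: 9.97
ee_pos: [0.4861, -0.0222, 0.067]
orientation: [[0.915, -0.403, -0.004], [-0.403, -0.915, -0.002], [-0.003, 0.003, -1.0]]
contact_force: [0.1, 0.5, 1.1]
finger_gap: 0.0002
```

>>> arm_command --pt "-0.003 0.0043 0.002 0 1" --pt "-0.006 0.0089 0.003 0 1" --pt "-0.0096 0.0138 0.003 0 1" --pt "-0.0126 0.0189 0.003 0 1" --pt "-0.0153 0.0242 0.003 0 1" --pt "-0.0177 0.0296 0.003 0 1" --pt "-0.0196 0.0353 0.003 0 1" --pt "-0.0211 0.041 0.003 0 1" --pt "-0.0222 0.0468 0.003 0 1" --pt "-0.023 0.0527 0.003 0 1"

```text
t: 10.8
ee_pos: [0.4619, 0.0311, 0.0693]
orientation: [[0.915, -0.403, -0.006], [-0.403, -0.915, -0.002], [-0.004, 0.004, -1.0]]
contact_force: [-1.0, -4.3, 2.7]
finger_gap: -0.0002
```

```bash
python3 arc.py
python3 - <<'E'
from h import *
i=save("scene","s7.png");c=i[150:310,210:360];cv2.imwrite("pics/c7.png",cv2.resize(c,None,fx=3.5,fy=3.5,interpolation=cv2.INTER_CUBIC)[:,:,::-1])
E
```

```text
t 10.8 [0.46191808 0.03113774 0.06927016] r 0.08727901911120331 ang 183.85127578304576 F [-1.02185723 -4.32109102  2.69984961] j [ -30.   25.   27.  123.  -18.   36. -104.]
```

View pics/c7.png

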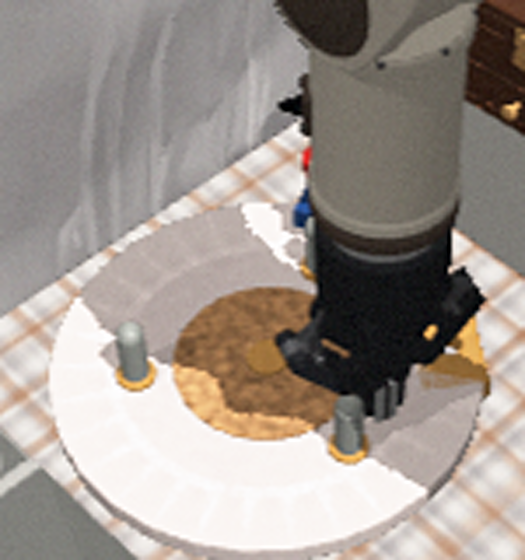

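The fingers are right behind post2, pushing with about 4 N, and the red head still shows at its place. I'll continue along the arc.

>>> arm_command --pt "-0.0003 0.0059 0 0 1" --pt "-0.0002 0.0119 0 0 1" --pt "0.0003 0.0178 0 0 1" --pt "0.0012 0.0236 0 0 1" --pt "0.0026 0.0294 0 0 1" --pt "0.0043 0.0351 0 0 1" --pt "0.0064 0.0406 0 0 1" --pt "0.0089 0.046 0 0 1" --pt "0.0118 0.0512 0 0 1" --pt "0.015 0.0562 0 0 1"

```text
t: 11.68
ee_pos: [0.4777, 0.0878, 0.0692]
orientation: [[0.915, -0.402, -0.005], [-0.402, -0.915, -0.001], [-0.004, 0.003, -1.0]]
contact_force: [-3.9, -2.9, -0.8]
finger_gap: 0.0002
```

>>> arm_command --pt "0.0036 0.0047 0 0 1" --pt "0.0075 0.0092 0 0 1" --pt "0.0117 0.0134 0 0 1" --pt "0.0161 0.0173 0 0 1" --pt "0.0209 0.0209 0 0 1" --pt "0.0258 0.0241 0 0 1" --pt "0.031 0.027 0 0 1" --pt "0.0364 0.0295 0 0 1" --pt "0.042 0.0316 0 0 1" --pt "0.0476 0.0333 0 0 1"

```text
t: 12.52
ee_pos: [0.5265, 0.1205, 0.0694]
orientation: [[0.915, -0.403, -0.004], [-0.403, -0.915, -0.002], [-0.003, 0.003, -1.0]]
contact_force: [-5.0, -0.1, -1.3]
finger_gap: 0.0002
```

```bash
python3 arc.py
```

```text
t 12.5167 [0.52646129 0.12045081 0.06939922] r 0.08644090554723124 ang 105.11404732399328 F [-4.95928027 -0.1250276  -1.27332135] j [ -36.   31.   25.  113.  -19.   41. -113.]
```

>>> arm_command --pt "0.0058 0.0013 0 0 1" --pt "0.0116 0.0023 0 0 1" --pt "0.0176 0.0028 0 0 1" --pt "0.0235 0.0029 0 0 1" --pt "0.0294 0.0026 0 0 1" --pt "0.0353 0.0018 0 0 1" --pt "0.0411 0.0007 0 0 1" --pt "0.0469 -0.0008 0 0 1" --pt "0.0525 -0.0027 0 0 1" --pt "0.0579 -0.0051 0 0 1"

```text
t: 13.35
ee_pos: [0.5843, 0.115, 0.0694]
orientation: [[0.915, -0.403, -0.004], [-0.403, -0.915, -0.002], [-0.003, 0.003, -1.0]]
contact_force: [-3.5, 1.3, -2.5]
finger_gap: -0.0001
```

>>> arm_command --pt "0.0053 -0.0027 0 0 1" --pt "0.0104 -0.0057 0 0 1" --pt "0.0152 -0.0092 0 0 1" --pt "0.0198 -0.0129 0 0 1" --pt "0.0242 -0.0169 0 0 1" --pt "0.0282 -0.0213 0 0 1" --pt "0.032 -0.0259 0 0 1" --pt "0.0354 -0.0307 0 0 1" --pt "0.0384 -0.0358 0 0 1" --pt "0.0411 -0.0411 0 0 1"

```text
t: 14.18
ee_pos: [0.6255, 0.074, 0.0697]
orientation: [[0.916, -0.402, -0.003], [-0.402, -0.916, -0.001], [-0.002, 0.002, -1.0]]
contact_force: [-4.7, 3.3, 1.3]
finger_gap: -0.0001
```

```bash
python3 arc.py
```

```text
t 14.1833 [0.62547473 0.07402698 0.0696776 ] r 0.08496694305653228 ang 25.83500011113701 F [-4.65540839  3.25184975  1.28441606] j [ -27.   38.   25.  100.  -20.   47. -107.]
```

>>> arm_command --pt "0.0023 -0.0055 0 0 1" --pt "0.0042 -0.0111 0 0 1" --pt "0.0058 -0.0168 0 0 1" --pt "0.0069 -0.0226 0 0 1" --pt "0.0076 -0.0285 0 0 1" --pt "0.008 -0.0344 0 0 1" --pt "0.0078 -0.0404 0 0 1" --pt "0.0073 -0.0463 0 0 1" --pt "0.0064 -0.0521 0 0 1" --pt "0.0051 -0.0579 0 0 1"

```text
t: 15.02
ee_pos: [0.6305, 0.0154, 0.0697]
orientation: [[0.915, -0.403, -0.002], [-0.403, -0.915, -0.002], [-0.001, 0.003, -1.0]]
contact_force: [1.1, 3.5, -1.2]
finger_gap: 0.0003
```

>>> arm_command --pt "0 0.01 0 0 1" --pt "0 0.02 0.02 0 1" --pt "0 0.03 0.06 0 1" --pt "-0.02 0.07 0.08 0 1" --pt "-0.05 0.105 0.08 0 1" --pt "-0.085 0.13 0.08 0 1" --pt "-0.118 0.136 0.08 0 1" --pt "-0.118 0.136 0.08 0 1"

```text
t: 15.68
ee_pos: [0.5031, 0.1554, 0.1479]
orientation: [[0.918, -0.397, -0.013], [-0.397, -0.918, -0.001], [-0.011, 0.006, -1.0]]
contact_force: [-2.0, -0.3, -1.0]
finger_gap: -0.0001
```

```bash
python3 arc.py
python3 - <<'E'
from h import *
i=save("scene","s8.png");c=i[150:310,210:360];cv2.imwrite("pics/c8.png",cv2.resize(c,None,fx=3.5,fy=3.5,interpolation=cv2.INTER_CUBIC)[:,:,::-1])
E
```

```text
t 15.6833 [0.50313745 0.15540015 0.14786115] r 0.12697231682884258 ang 111.17398079779468 F [-1.98171717 -0.3218524  -0.9923347 ] j [ -43.   22.   28.  112.  -14.   50. -121.]
```

View pics/c8.png

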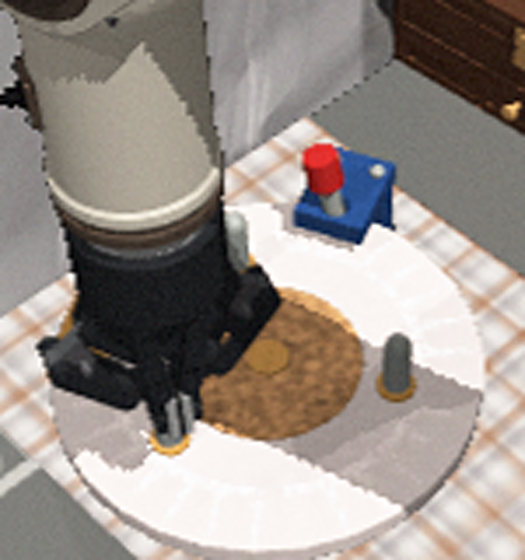

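The pin is still riding in the bracket with a slight lean, head at (302,199). Post0's base shows at about (258.5,275) and post1's top at about (323.4,247). I'll work out post0's angle from these.

```bash
python3 - <<'E'
from h import *
c=np.array([.549,.037])
for px,z in(((323.4,246.5),.093),((258.5,275.5),.05),((323,262),.05)):
    d=atz("scene",px,z)[:2]-c;print(np.hypot(*d),np.degrees(np.arctan2(d[1],d[0])))
E
python3 arc.py 116 4 2; python3 arc.py 36 1.5 3
```

```text
0.08247191571474162 -148.89851377334222
0.08563904100871174 87.34085738503263
0.08505845879317288 -155.72873711871725
t 15.7333 [0.50656272 0.15406585 0.14870518] r 0.12452042414615662 ang 109.92597293693615 F [0.96104426 0.14599583 0.54980143] j [ -42.   23.   28.  111.  -14.   50. -121.]
116.0 -> 76.0 [[0.0054, 0.0024, 0, 0, 1], [0.011, 0.0044, 0, 0, 1], [0.0167, 0.0061, 0, 0, 1], [0.0225, 0.0073, 0, 0, 1], [0.0284, 0.0081, 0, 0, 1], [0.0343, 0.0086, 0, 0, 1], [0.0402, 0.0086, 0, 0, 1], [0.0461, 0.0081, 0, 0, 1], [0.052, 0.0073, 0, 0, 1], [0.0578, 0.0061, 0, 0, 1]]
76.0 -> 36.0 [[0.0057, -0.0016, 0, 0, 1], [0.0113, -0.0037, 0, 0, 1], [0.0167, -0.0061, 0, 0, 1], [0.0219, -0.0089, 0, 0, 1], [0.027, -0.012, 0, 0, 1], [0.0318, -0.0155, 0, 0, 1], [0.0363, -0.0193, 0, 0, 1], [0.0406, -0.0234, 0, 0, 1], [0.0446, -0.0278, 0, 0, 1], [0.0482, -0.0325, 0, 0, 1]]
t 15.7333 [0.50656272 0.15406585 0.14870518] r 0.12452042414615662 ang 109.92597293693615 F [0.96104426 0.14599583 0.54980143] j [ -42.   23.   28.  111.  -14.   50. -121.]
36.0 -> 21.0 [[0.0013, -0.0018, 0, 0, 1], [0.0025, -0.0037, 0, 0, 1], [0.0037, -0.0055, 0, 0, 1], [0.0048, -0.0075, 0, 0, 1], [0.0059, -0.0094, 0, 0, 1], [0.007, -0.0114, 0, 0, 1], [0.008, -0.0134, 0, 0, 1], [0.0089, -0.0154, 0, 0, 1], [0.0098, -0.0174, 0, 0, 1], [0.0106, -0.0195, 0, 0, 1]]
21.0 -> 6.0 [[0.0008, -0.0021, 0, 0, 1], [0.0015, -0.0042, 0, 0, 1], [0.0021, -0.0063, 0, 0, 1], [0.0027, -0.0085, 0, 0, 1], [0.0033, -0.0106, 0, 0, 1], [0.0038, -0.0128, 0, 0, 1], [0.0042, -0.015, 0, 0, 1], [0.0046, -0.0172, 0, 0, 1], [0.0049, -0.0194, 0, 0, 1], [0.0052, -0.0216, 0, 0, 1]]
6.0 -> -9.0 [[0.0002, -0.0022, 0, 0, 1], [0.0003, -0.0044, 0, 0, 1], [0.0004, -0.0067, 0, 0, 1], [0.0005, -0.0089, 0, 0, 1], [0.0004, -0.0111, 0, 0, 1], [0.0003, -0.0133, 0, 0, 1], [0.0002, -0.0156, 0, 0, 1], [0.0, -0.0178, 0, 0, 1], [-0.0003, -0.02, 0, 0, 1], [-0.0006, -0.0222, 0, 0, 1]]
```

Post0 is at 87°, so the lock should come with it near -10° and the finger near +8°. I'll lower behind it at 118°.

>>> arm_command --pt "-0.003 -0.02 0 0 1" --pt "-0.004 -0.0395 0 0 1" --pt "-0.004 -0.0395 -0.02 0 1" --pt "-0.004 -0.0395 -0.05 0 1" --pt "-0.004 -0.0395 -0.08 0 1" --pt "-0.004 -0.0395 -0.08 0 1" --pt "-0.004 -0.0395 -0.08 0 1"

```text
t: 16.32
ee_pos: [0.5074, 0.1108, 0.0686]
orientation: [[0.915, -0.404, -0.006], [-0.404, -0.915, -0.004], [-0.004, 0.006, -1.0]]
contact_force: [0.4, 0.1, -0.2]
finger_gap: 0.0
```

```bash
python3 arc.py
```

```text
t 16.3167 [0.50738346 0.11081935 0.06860399] r 0.08474215332349609 ang 119.41265163634424 F [ 0.43994177  0.14995973 -0.2350545 ] j [ -36.   29.   25.  115.  -19.   40. -113.]
```

>>> arm_command --pt "0.0065 0.003 0 0 1" --pt "0.013 0.0055 0 0 1" --pt "0.0195 0.0073 0 0 1" --pt "0.0257 0.0086 0 0 1" --pt "0.0316 0.0095 0 0 1" --pt "0.0375 0.01 0 0 1" --pt "0.0434 0.01 0 0 1" --pt "0.0493 0.0095 0 0 1" --pt "0.0552 0.0087 0 0 1" --pt "0.061 0.0075 0 0 1"

```text
t: 17.15
ee_pos: [0.5694, 0.1202, 0.0694]
orientation: [[0.915, -0.403, -0.004], [-0.403, -0.915, -0.002], [-0.003, 0.003, -1.0]]
contact_force: [-2.9, 1.7, 3.1]
finger_gap: 0.0001
```

>>> arm_command --pt "0.0057 -0.0016 0 0 1" --pt "0.0113 -0.0037 0 0 1" --pt "0.0167 -0.0061 0 0 1" --pt "0.0219 -0.0089 0 0 1" --pt "0.027 -0.012 0 0 1" --pt "0.0318 -0.0155 0 0 1" --pt "0.0363 -0.0193 0 0 1" --pt "0.0406 -0.0234 0 0 1" --pt "0.0446 -0.0278 0 0 1" --pt "0.0482 -0.0325 0 0 1"

```text
t: 17.98
ee_pos: [0.6178, 0.0878, 0.0694]
orientation: [[0.916, -0.402, -0.003], [-0.402, -0.916, -0.001], [-0.002, 0.002, -1.0]]
contact_force: [-2.3, 3.6, 0.4]
finger_gap: -0.0001
```

>>> arm_command --pt "0.0013 -0.0018 0 0 1" --pt "0.0025 -0.0037 0 0 1" --pt "0.0037 -0.0055 0 0 1" --pt "0.0048 -0.0075 0 0 1" --pt "0.0059 -0.0094 0 0 1" --pt "0.007 -0.0114 0 0 1" --pt "0.008 -0.0134 0 0 1" --pt "0.0089 -0.0154 0 0 1" --pt "0.0098 -0.0174 0 0 1" --pt "0.0106 -0.0195 0 0 1"

```text
t: 18.82
ee_pos: [0.6267, 0.0678, 0.0693]
orientation: [[0.915, -0.403, -0.006], [-0.403, -0.915, -0.002], [-0.005, 0.004, -1.0]]
contact_force: [-5.6, 3.3, 2.9]
finger_gap: -0.0
```

```bash
python3 arc.py 20 0.7 3
cat > red.py <<'E'
from h import *
i=read_camera("scene");h=cv2.cvtColor(i,cv2.COLOR_RGB2HSV)
m=((h[...,0]<6)|(h[...,0]>174))&(h[...,1]>180)&(h[...,2]>110)
m[240:]=0
n,_,st,ce=cv2.connectedComponentsWithStats(m.astype(np.uint8))
print([(st[k].tolist(),ce[k].round(1)) for k in range(1,n) if st[k,4]>10])
m=(abs(h[...,0].astype(int)-22)<6)&(h[...,1]>150)&(h[...,2]>150);m[:,:295]=0;m[300:]=0
n,_,st,ce=cv2.connectedComponentsWithStats(m.astype(np.uint8))
print([(st[k].tolist(),ce[k].round(1)) for k in range(1,n) if st[k,4]>20])
E
python3 red.py
```

```text
t 18.8167 [0.62672548 0.06776261 0.06929783] r 0.08359179496433485 ang 21.592933576406015 F [-5.61690323  3.29269882  2.93743191] j [ -26.   38.   24.   99.  -20.   48. -106.]
20.0 -> 13.0 [[0.0003, -0.001, 0, 0, 1], [0.0007, -0.002, 0, 0, 1], [0.001, -0.0029, 0, 0, 1], [0.0013, -0.0039, 0, 0, 1], [0.0016, -0.0049, 0, 0, 1], [0.0019, -0.0059, 0, 0, 1], [0.0022, -0.0069, 0, 0, 1], [0.0025, -0.0079, 0, 0, 1], [0.0027, -0.0089, 0, 0, 1], [0.0029, -0.01, 0, 0, 1]]
13.0 -> 6.0 [[0.0002, -0.001, 0, 0, 1], [0.0004, -0.002, 0, 0, 1], [0.0006, -0.003, 0, 0, 1], [0.0008, -0.0041, 0, 0, 1], [0.001, -0.0051, 0, 0, 1], [0.0012, -0.0061, 0, 0, 1], [0.0013, -0.0071, 0, 0, 1], [0.0015, -0.0082, 0, 0, 1], [0.0016, -0.0092, 0, 0, 1], [0.0017, -0.0102, 0, 0, 1]]
6.0 -> -1.0 [[0.0001, -0.001, 0, 0, 1], [0.0002, -0.0021, 0, 0, 1], [0.0003, -0.0031, 0, 0, 1], [0.0003, -0.0041, 0, 0, 1], [0.0004, -0.0052, 0, 0, 1], [0.0004, -0.0062, 0, 0, 1], [0.0004, -0.0073, 0, 0, 1], [0.0005, -0.0083, 0, 0, 1], [0.0005, -0.0093, 0, 0, 1], [0.0005, -0.0104, 0, 0, 1]]
[([297, 191, 11, 14, 112], array([302. , 197.8]))]
[]
```

The red head is visible at (302,197.8) and still up. Now slow pushes, watching force and head.

>>> arm_command --pt "0.0003 -0.001 0 0 1" --pt "0.0007 -0.002 0 0 1" --pt "0.001 -0.0029 0 0 1" --pt "0.0013 -0.0039 0 0 1" --pt "0.0016 -0.0049 0 0 1" --pt "0.0019 -0.0059 0 0 1" --pt "0.0022 -0.0069 0 0 1"

```text
t: 19.45
ee_pos: [0.6292, 0.0612, 0.0693]
orientation: [[0.915, -0.403, -0.005], [-0.403, -0.915, -0.001], [-0.004, 0.003, -1.0]]
contact_force: [-3.6, 3.1, 1.5]
finger_gap: 0.0002
```

```bash
python3 red.py
```

```text
[([297, 191, 11, 14, 110], array([302.1, 197.8]))]
[]
```

>>> arm_command --pt "0.0002 -0.001 0 0 1" --pt "0.0004 -0.002 0 0 1" --pt "0.0006 -0.003 0 0 1" --pt "0.0008 -0.004 0 0 1" --pt "0.001 -0.005 0 0 1"

```text
t: 19.92
ee_pos: [0.6309, 0.0563, 0.0694]
orientation: [[0.915, -0.403, -0.004], [-0.403, -0.915, -0.001], [-0.003, 0.003, -1.0]]
contact_force: [-2.6, 4.2, 0.5]
finger_gap: 0.0002
```

```bash
python3 red.py
```

```text
[([297, 191, 11, 14, 111], array([302.1, 197.8]))]
[]
```

>>> arm_command --pt "0.0002 -0.001 0 0 1" --pt "0.0004 -0.002 0 0 1" --pt "0.0006 -0.003 0 0 1" --pt "0.0007 -0.004 0 0 1" --pt "0.0008 -0.005 0 0 1"

```text
t: 20.38
ee_pos: [0.6319, 0.051, 0.0695]
orientation: [[0.915, -0.403, -0.003], [-0.403, -0.915, -0.002], [-0.002, 0.003, -1.0]]
contact_force: [-1.9, 2.8, 0.1]
finger_gap: 0.0
```

```bash
python3 red.py
```

```text
[([297, 192, 11, 14, 110], array([302.2, 197.9]))]
[]
```

>>> arm_command --pt "0.0002 -0.001 0 0 1" --pt "0.0003 -0.002 0 0 1" --pt "0.0004 -0.003 0 0 1" --pt "0.0005 -0.004 0 0 1"

```text
t: 20.77
ee_pos: [0.6324, 0.047, 0.0695]
orientation: [[0.915, -0.403, -0.003], [-0.403, -0.915, -0.002], [-0.002, 0.003, -1.0]]
contact_force: [-0.8, 2.5, -0.3]
finger_gap: -0.0002
```

```bash
python3 red.py
```

```text
[([297, 192, 11, 14, 116], array([302.3, 198.4]))]
[([311, 214, 11, 9, 23], array([315.7, 217.5]))]
```

>>> arm_command --pt "0.0001 -0.001 0 0 1" --pt "0.0002 -0.002 0 0 1" --pt "0.0003 -0.003 0 0 1"

```text
t: 21.07
ee_pos: [0.6326, 0.0443, 0.0695]
orientation: [[0.915, -0.403, -0.003], [-0.403, -0.915, -0.001], [-0.002, 0.003, -1.0]]
contact_force: [-1.7, 2.9, -0.0]
finger_gap: -0.0001
```

```bash
python3 red.py
python3 - <<'E'
from h import *
i=save("scene","s9.png");c=i[175:255,280:350];cv2.imwrite("pics/c9.png",cv2.resize(c,None,fx=7,fy=7,interpolation=cv2.INTER_CUBIC)[:,:,::-1])
E
```

```text
[([300, 198, 10, 14, 111], array([305.1, 204. ]))]
[([311, 214, 12, 8, 27], array([316.4, 217.8]))]
```

View pics/c9.png

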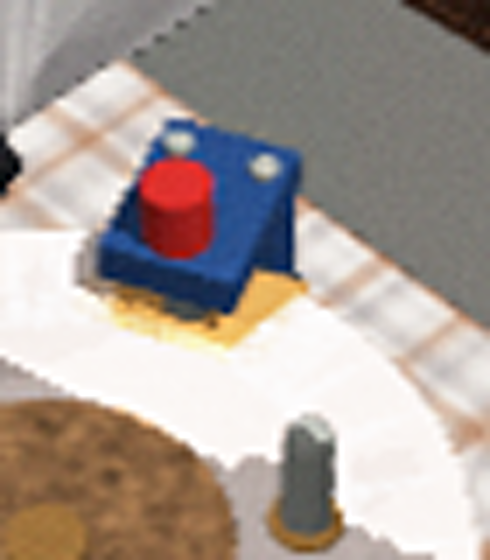

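The pin has dropped. The head moved from (302,198) to (305,204), stands upright and sits flat on the bracket with the brass insert beneath it. I'll back off anticlockwise and lift away.

>>> arm_command --pt "0 0.005 0 0 1" --pt "0 0.012 0 0 1" --pt "0 0.02 0.01 0 1" --pt "-0.005 0.025 0.04 0 1" --pt "-0.005 0.03 0.08 0 1" --pt "-0.01 0.05 0.12 0 1" --pt "-0.01 0.06 0.13 0 1" --pt "-0.01 0.06 0.13 0 1" --pt "-0.01 0.06 0.13 0 1" --pt "-0.01 0.06 0.13 0 1"

```text
t: 22.0
ee_pos: [0.6218, 0.1039, 0.1988]
orientation: [[0.915, -0.403, -0.005], [-0.403, -0.915, -0.003], [-0.003, 0.004, -1.0]]
contact_force: [0.3, -0.6, -0.3]
finger_gap: -0.0002
```

```bash
python3 red.py
python3 - <<'E'
from h import *
print(sense()["ee_pos"],sense()["contact_force"],proj("scene",(.5895,-.073,.102)),proj("scene",(.5895,-.073,.0885)))
i=save("scene","s10.png");cv2.imwrite("pics/c10.png",i[100:400,100:540,::-1])
E
```

```text
[([300, 198, 10, 14, 112], array([305., 204.]))]
[([314, 214, 10, 9, 28], array([317.9, 217.1]))]
[0.62154224 0.10328491 0.19818771] [-0.8904322   0.06931412 -0.58375947] [305.80823802 201.97516191] [305.82156692 205.96140371]
```

View pics/c10.png

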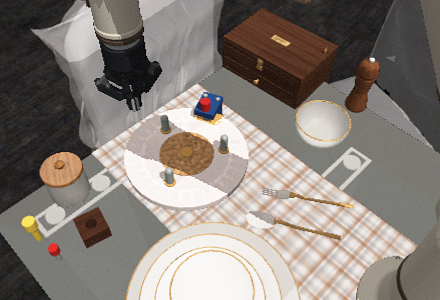

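```bash
python3 -c "
from workcell import *
print(hand_in())"
```

```text
the job is handed in; nothing more can be done
None
```

The pin is down through the bracket and disc with its red head on the bracket, the turntable is locked, and I handed the job in at about 22 s of the 72 s allowed.

**What I did:** I took the larger red-headed pin from its rest and lowered it into the bracket hole, correcting its position once from a close look. Then I let go of it. I turned the disc clockwise with the shut fingers in two pushes, first behind post2, then behind post0, lifting clear of the bracket in between. Push forces stayed around 3–7 N. I slowed down near the end, stopped when the pin dropped, and backed the arm off.

**Last checks:**
- **Pin:** The head went from (302,198) to (305,204) in the scene picture and held there after I backed off. It stands upright and looks flush on the bracket, with the brass insert under it.
- **Arm:** It is clear of everything, with only noise (about 1 N) on the force reading.
- **Bystanders:** The bowl, canister and mill look undisturbed in the picture; I did not measure them again.

**Disagreements:**
- From its first upright position the head's drop works out at about 17.5 mm rather than the 20 mm expected. That could be pixel error or the pin's initial lean, and it is still within the 6 mm limit.
- The pin leaned slightly while riding on the disc and straightened when it dropped.

I could not read the joint angle directly.

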